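# Index the rotary drill jig to its next station by feel

### The job

Index the rotary drill jig to its next station: pull the index plunger up clear of the plate, then turn the bar handle slowly clockwise (seen from above) until you feel the hidden detent fall into the next notch, and stop there. Then push the plunger down fully home in that notch so the jig is locked, and let go. Never force the plunger against the plate, and leave the brush, the pliers and the small tray where they lie.

Things in the scene. Friction and masses are not known exactly. Their poses are not given: they have to be found in the camera images.
- drill_jig: rotary drill jig fixed to the table: grey base 110 x 230 x 12 mm (long along its y), grey drum 176 mm across, steel cover 40 mm above the table; in its middle turn a face plate and an aluminium disc (86 mm across, 57 mm high). A drill-bush arm at the back (+x), 77 mm high, ends 23 mm from the axis. Origin: under the base on the axis of rotation, z up, front is -x.
- knob_grip (a point): point on the axis, 96 mm above the table, in the black bar handle that turns face plate, disc and hidden index plate. Bar 50 mm long, 13 mm thick, 76 to 106 mm above the table, on a round neck 25 to 32 mm across. Its x axis runs along the bar: grip across its y axis. It turns with the bar; at the start the bar lies along the jig's x.
- index_knob (a joint): bar handle angle, rad: 0 at the start, grows clockwise from above, stops at -0.15 and 1.75. The next notch is unseen, anywhere in 0.6 to 1.38. Even drag about 0.1 N m. Leaving a notch takes up to 0.5 N m over 0.04 rad (also at the start). From 0.04 rad before a notch's middle the torque dips by some 0.2 N m or more (the bar pulls ahead), then rises past the middle. Turning back is allowed.
- plunger_head (a point): centre of the black round head of the index plunger, 25 mm across, from 12 mm below to 9.5 mm above this point; 80 mm above the table at the start, 66 mm from the axis at the jig's front left (x -47, y +47 mm in its frame). Below it a dark sleeve, 19 mm across, ends 65 mm above the table. Best gripped across the line to the bar handle.
- plunger (a joint): plunger height, m: 0 fully home (9 mm pin 8 mm deep in an 11 mm notch of the index plate, locking it), 0.012 upper stop; from 0.009 up it is clear of the plate. No spring: about 3 N friction keeps it where it is left. Away from a notch it stops on the plate at 0.008; it enters with the handle within about 0.02 rad of the notch's middle.
- dust_brush: loose wooden dust brush, 26x181x12 mm, bystander lying at the right of the jig; origin under its middle
- pliers: loose red-handled pliers, 175x54x13 mm, bystander at the left of the jig; origin under the middle
- rivet_tray: small grey-green open tray, 73x101x20 mm, bystander on the table right of the jig; origin under its middle

How it is judged (in metres and radians):
On the way, in this order (a step that is already met when the one before it is completed fails the run):
1. the index plunger is pulled up clear of the plate (value of joint plunger above 0.0085 m), for 0.1 s.
2. with the plunger up, the handle is turned on from the old station (value of joint index_knob above 0.45 rad and value of joint plunger above 0.0075 m), for 0.1 s.
At the end, for the whole second after the job is handed in: The index plunger is home (within 2 mm of fully down) in the new notch, with the bar handle at rest more than 0.5 rad clockwise of the old station, and brush, pliers and small tray are where they were (within 30 mm) (value of joint plunger below 0.002 m and value of joint index_knob above 0.5 rad and velocity of joint index_knob between -0.05 and 0.05 rad/s); the robot touches nothing.
It fails at once if plunger and index plate are forced together with more than 25 N (contact force between plunger and index_knob above 25 N).
It fails at once if the brush, the pliers or the small tray is moved by more than 30 mm (distance of any of dust_brush, pliers, rivet_tray from where it was at the start of the episode above 0.03 m).
It also fails if it takes over 72 s, if anything falls off the work surface, if the arm or the gripper's body presses on something with over 40 N, if the wrist force passes 120 N, or if a joint passes its speed limit or range.

### The arm

A 6-joint arm with a two-finger parallel gripper is mounted at the origin on a cart in front of the work surface, level with it; the furniture and walls round the work are solid. World frame = base frame: x ahead of the robot, y to its left, z up, the work surface at z = 0. Lengths are in mm, angles in rad, forces in N, time in s.
With the tool pointing down it reaches from about 275 to 1000 mm from the base axis. Payload 8.4 kg.
Tool frame: the origin (TCP) lies at the very end of the fingers, on their centre line; the grasp point (between the pads) lies 19 mm behind it; z points along the fingers, y is the direction in which the jaws open and shut (so a half turn about z gives the same grasp; the last joint's range is limited). The gripper opens to 85 mm and grips with 20 to 120 N. Pads are 22 mm wide; open, the fingers measure 114 mm over their backs; the gripper's body (76 mm by 85 mm) begins 54 mm behind the grasp point. The pads swing forward as they close: fully open they stand 13 mm farther back than shut.
Start: joints at [-1.2, 0.353, 1.633, -0, 1.155, -0.002], TCP at [227.639, -582.072, 231.281] pointing down, gripper open.
Joint ranges: [-2.63, 2.63], [-0.92, 2.1], [0.06, 2.66], [-1.3, 4.44], [0, 2.69], [-3.02, 3.02]. Speed limits (rad/s): [2.22, 2.22, 2.79, 3.14, 3.14, 3.14].

### API

Orientations are given as [roll, pitch, yaw] about the fixed x, y, z axes, in that order (R = Rz(yaw) Ry(pitch) Rx(roll)).
In Python, from rig import readout, grab_frame, calibration, r gives the robot as it stands. The module is installed in compiled form; this text tells all that it offers.
- The arm moves only by the tool play_rows, never from a script. Its argument "rows" is a list of rows, each a list of 3 entries, a list of its own where there are three numbers: the closure in counts, from 0 (fully open) to 255 (shut), then the shift along the tool's x, y, z in cm, then the turn, a rotation vector about the tool's x, y, z in rad. In form: [[gripper, [dx, dy, dz], [rx, ry, rz]], ...]. A call has 1 to 12 rows; each row is the pose to reach, as a shift and turn from the pose commanded when the call began, along the tool's axes at that moment; what a row does not reach only later rows make up. A row lasts 1/12 s, in which the tool goes at most 41.7 mm and 7.16 degrees, less where a joint would pass 70% of its speed; a pose out of reach is approached as far as the arm can. A call with a gripper value outside its range is refused whole. The fingers move at their own pace and stop on an object; "squeeze" is the grip in N (left out, the last holds). Time passes only in rows, so rows that repeat a pose let the fingers close. It gives the time, the measured TCP pose, the force and the opening at its end, in the units of the state.
- readout.sense(): the state, without advancing time (a new reading comes with each control period).
- grab_frame(name): name is "scene" or "top"; returns (picture, depth): 400x640x3 uint8, red, green, blue; 400x640 float32, mm along the optical axis (not along the pixel's ray), 0 where there is no reading.
- calibration(name): a dict with "vfov" (degrees; the focal length in pixels is half the picture's height over the tangent of half this angle, whatever the lens; pixels are square), "cx", "cy" (the principal point, pixels), "cam_to_world" (4x4, takes a point from camera to world coordinates). Camera axes: x right, y down, z forward; pixel columns grow to the right and rows downward; lengths in mm; the calibration is good to about 2 mm. A picture is of the moment at which its call begins. calibration takes no time and is no camera call.
- r.sign_off(): hands the job in, once; it reports no verdict.
The state is a dict: "clock": time; "qpos": joint angles; "qvel": joint speeds; "joint_efforts": joint torques, N m; "eef_pos": TCP position; "tcp_rot": TCP orientation; "contact_force": force on the tool from outside, world axes, zero at the start; "wrist_torque": the same for the moment, N m; "opening": opening from 0.0 (shut) to 1.0 (fully open).
Only numpy, scipy, OpenCV 4.12 (cv2) and the standard library are available. Lean on these libraries where they do the work, as an engineer would, in place of code of your own. Each camera call takes 0.05 s, during which the arm holds its last target.

## Working session

There is one attempt and no reset: what is moved stays moved. The work goes in short steps, Python scripts to look and compute and a tool call to move; the robot and the scene stay as the last step left them, time stands still between calls to the robot, and variables do not carry over. Pictures are saved under pics/ and viewed, and the job is handed in when it is done.

Besides the shell and the picture viewer there is one more tool, called after "Request:" in YAML: its name, and indented under it one key for each argument. play_rows: Moves the arm, as the interface text tells. Its arguments: {"type":"object","properties":{"rows":{"type":"array"},"squeeze":{"type":"number"}},"required":["rows"]}

```bash
mkdir -p pics; cat > h.py <<'E'
import numpy as np, cv2
from rig import readout, grab_frame, calibration, r
def snap(n,f):
    p,d=grab_frame(n); cv2.imwrite(f'pics/{f}.png',p[:,:,::-1]); np.savez(f'pics/{f}.npz',p=p,d=d); return p,d
def cal(n):
    c=calibration(n); f=200/np.tan(np.radians(c['vfov'])/2); return f,c['cx'],c['cy'],np.array(c['cam_to_world'])
def ray(n,u,v):
    f,cx,cy,T=cal(n); d=T[:3,:3]@np.array([(u-cx)/f,(v-cy)/f,1]); return T[:3,3],d
def onz(n,u,v,z):
    o,d=ray(n,u,v); return o+d*(z-o[2])/d[2]
def pd(n,u,v,dep):
    o,d=ray(n,u,v); return o+d*dep
def two(n1,a,n2,b):
    o1,d1=ray(n1,*a);o2,d2=ray(n2,*b)
    s=np.linalg.lstsq(np.c_[d1,-d2],o2-o1,rcond=None)[0]
    p,q=o1+d1*s[0],o2+d2*s[1]; return (p+q)/2,np.linalg.norm(p-q)
E
python3 - <<'E'
from h import *
np.set_printoptions(suppress=True,precision=3)
for n in('scene','top'):
    snap(n,n+'0'); print(calibration(n))
print(readout.sense())
E
```

```text
{'vfov': 46.71212416481486, 'cx': 315.08450385189417, 'cy': 201.72012174165755, 'cam_to_world': array([[   0.882,   -0.341,    0.326,   77.383],
       [  -0.471,   -0.633,    0.614, -971.226],
       [  -0.003,   -0.695,   -0.719, 1035.572],
       [   0.   ,    0.   ,    0.   ,    1.   ]])}
{'vfov': 43.41458831164542, 'cx': 317.4235193879515, 'cy': 192.81570522746307, 'cam_to_world': array([[   0.016,   -0.994,    0.111,  357.092],
       [  -1.   ,   -0.015,    0.011, -149.921],
       [  -0.009,   -0.112,   -0.994, 1229.533],
       [   0.   ,    0.   ,    0.   ,    1.   ]])}
{'clock': 0.1, 'qpos': array([-1.2  ,  0.354,  1.634, -0.   ,  1.155, -0.002]), 'qvel': array([-0.001, -0.003, -0.002,  0.001, -0.001,  0.001]), 'joint_efforts': array([  0.001, -60.635, -34.282,   0.   ,   0.004,   0.   ]), 'eef_pos': array([ 227.47 , -581.666,  230.627]), 'tcp_rot': array([-3.14 ,  0.   ,  0.373]), 'contact_force': array([ 0.711,  0.299, -0.502]), 'wrist_torque': array([ 0.047, -0.038,  0.012]), 'opening': 0.9998617253955725}
```

View pics/scene0.png

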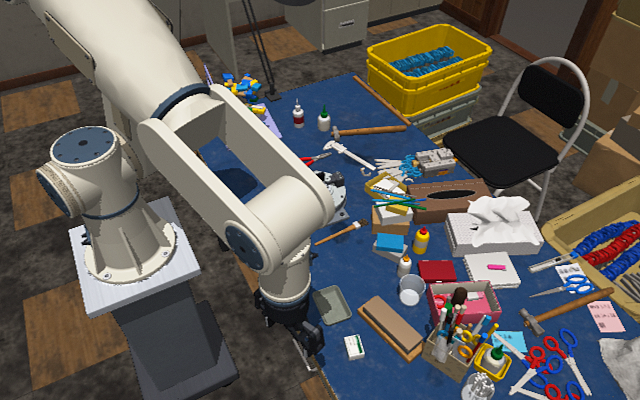

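View pics/top0.png

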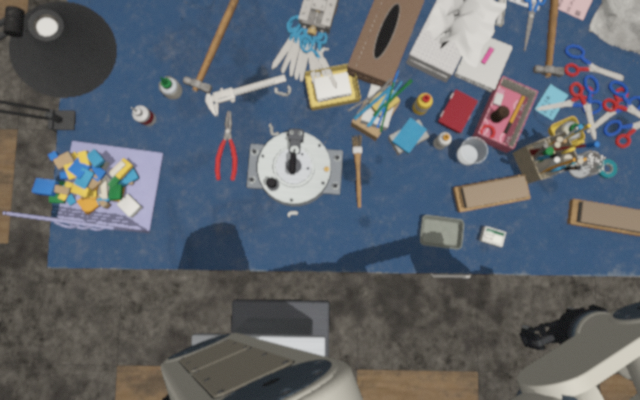

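The top view shows the jig at about (294,167), with its bar near (293,162) and the plunger head near (272,184). The pliers are at (227,150), the brush at (358,170) and the tray at (441,232). In the scene view the arm hides the jig, so I'll zoom and measure from the top view first.

```bash
python3 - <<'E'
from h import *
np.set_printoptions(suppress=True,precision=1)
z=np.load('pics/top0.npz');p,d=z['p'],z['d']
c=p[120:220,220:380]; cv2.imwrite('pics/tz.png',cv2.resize(c[:,:,::-1],None,fx=5,fy=5,interpolation=cv2.INTER_CUBIC))
# world z map
f,cx,cy,T=cal('top')
v,u=np.mgrid[0:400,0:640]
P=np.stack([(u-cx)/f*d,(v-cy)/f*d,d],-1)@T[:3,:3].T+T[:3,3]
np.save('pics/P.npy',P)
for a in range(150,206,3): print(a,P[a,255:340:4,2].round(0).astype(int))
E
```

```text
150 [21 11 42 41 41 39 39 47 57 75 77 70 57 46 39 42 36 38  8 12 14 15]
153 [ 20  13  39  43  39  41  54  55  60 109 104  65  60  50  41  41  39  43
  43   8  14  11]
156 [ 10  40  43  41  38  42  59  60  56 107 102  57  62  52  50  40  38  39
  40  12  24  19]
159 [ 11  41  41  43  39  48  58  60  56 102 101  56  57  53  49  43  34  39
  42  14  17  13]
162 [ 15  41  38  41  36  47  57  61  79 106 101  75  58  51  54  38  42  43
  39  12  12  18]
165 [  14   40   42   38   36   49   56   57   79  107  100   74   55   57
   58   45   36   43   41 1230   15   13]
168 [ 13  40  44  43  41  50  56  56  57 108  88  62  50  57  59  39  42  45
  42  13  14  10]
171 [ 14  39  38  41  41  52  59  54  56 100  63  59  56  53  50  41  43  38
  42  13  12  11]
174 [10 41 42 45 39 54 54 58 53 57 56 58 56 54 50 37 40 41 41 14  8  8]
177 [13 38 38 41 87 40 50 59 54 57 59 59 56 55 46 45 37 37 38  9 12 13]
180 [13 13 41 90 91 86 53 48 60 59 58 57 58 51 37 37 40 39 40 12 17 13]
183 [10 12 45 89 91 91 41 50 50 53 53 50 53 35 39 40 42 42 18  9 19 12]
186 [11 10 39 42 89 50 37 41 37 51 50 40 36 41 38 39 36 37 16 15 19 17]
189 [-2 -1  2 39 44 47 41 38 40 36 33 41 41 41 41 40 41 13 11 12 12 12]
192 [-2  2 -3 12 38 40 39 39 40 35 39 43 45 42 40 41 41 13 13 14  7  9]
195 [-1 -2  1  0 27 42 44 45 38 42 41 41 40 40 40 48 15  0 -3 -3  1  0]
198 [-4 -1  3 -1 -1 22 39 36 39 39 38 38 38 42 44 16  3  0  2  0  1  0]
201 [-5 -2 -3  0  1  0 13 39 39 43 42 41 42 25 13 -4 -1 -1 -2  0 -2  1]
204 [-1  0 -1 -3 -1  0  1 -2 15 14 14 11 11 -2  0 -3 -1 -3 -1  0  0 -3]
```

View pics/tz.png

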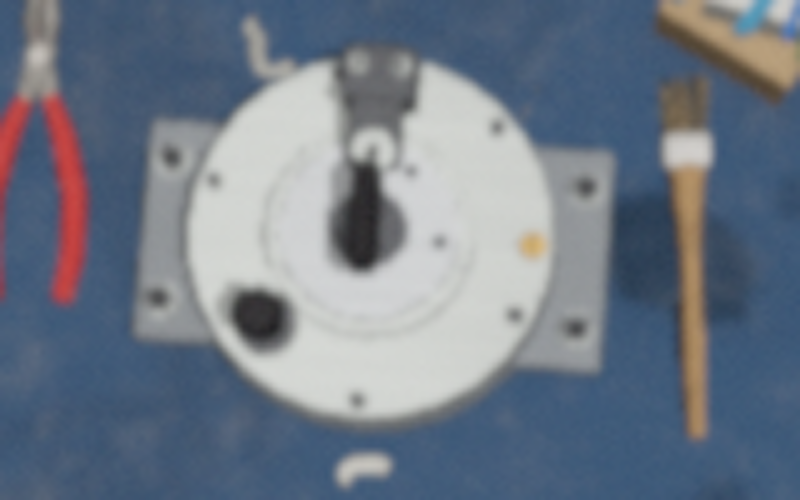

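```bash
cat > meas.py <<'E'
from h import *
np.set_printoptions(suppress=True,precision=2)
z=np.load('pics/top0.npz');p,d=z['p'],z['d'];P=np.load('pics/P.npy')
win=np.zeros((400,640),bool);win[120:220,235:350]=1
Z=P[...,2]
def ptsz(m,zz): # pixels -> rays on plane z
    v,u=np.where(m); return np.array([onz('top',a,b,zz) for a,b in zip(u,v)])
# cover circle: light pixels contour
g=cv2.cvtColor(p,cv2.COLOR_RGB2GRAY)
m=(win&(Z>30)).astype(np.uint8)
n,l,s,c=cv2.connectedComponentsWithStats(m); k=1+s[1:,4].argmax(); m=(l==k).astype(np.uint8)
ct=max(cv2.findContours(m,0,1)[0],key=len)[:,0]
q=np.array([onz('top',a,b,Z[m>0].min()*0+40)[:2] for a,b in ct])
A=np.c_[2*q,np.ones(len(q))];w=np.ones(len(q),bool)
for _ in range(6):
    s_=np.linalg.lstsq(A[w],(q[w]**2).sum(1),rcond=None)[0];C=s_[:2];R=np.sqrt(s_[2]+C@C)
    r_=np.linalg.norm(q-C,axis=1)-R;w=abs(r_)<max(2.,1.5*r_[w].std())
print('cover',C,R,w.sum(),len(q),'z med',np.median(Z[(m>0)&(Z<48)]))
# plunger head
m=(win&(Z>72)&(g<70));n,l,s,c=cv2.connectedComponentsWithStats(m.astype(np.uint8))
for k in range(1,n):
    if s[k,4]<15: continue
    mm=l==k; zt=np.median(Z[mm]); pts=ptsz(mm,zt)[:,:2]
    cc,sz,an=cv2.minAreaRect(pts.astype(np.float32)); e=np.linalg.eigh(np.cov(pts.T))[1][:,1]
    print(k,s[k],'z',zt,'mean',pts.mean(0),'depthmean',P[mm].mean(0),'rect',cc,sz,'ang',np.degrees(np.arctan2(e[1],e[0])), 'rel',pts.mean(0)-C)
# base
hsv=cv2.cvtColor(p,cv2.COLOR_RGB2HSV)
m=(win&(hsv[...,1]<90)&(Z<22)&(Z>5))|(win&(Z>30))
m=cv2.morphologyEx(m.astype(np.uint8),cv2.MORPH_OPEN,np.ones((3,3)))
m2=(m>0)&(Z<22);m2=cv2.erode(m2.astype(np.uint8),np.ones((3,3)))>0
pts=ptsz(m2,12)[:,:2]
print('base rect',cv2.minAreaRect(pts.astype(np.float32)),pts.mean(0))
cv2.imwrite('pics/mb.png',cv2.resize(m2[120:220,220:380].astype(np.uint8)*255,None,fx=4,fy=4))
E
python3 meas.py
```

```text
cover [553.3  -79.45] 86.62251909738501 188 206 z med 40.323275387073636
1 [288 153   8  20 114] z 105.07461573700061 mean [549.67 -79.06] depthmean [548.38 -79.57 112.99] rect (551.5286865234375, -77.71253967285156) (43.689857482910156, 15.877079963684082) ang 177.626286462427 rel [-3.63  0.39]
2 [267 179   9   9  64] z 89.30757711629565 mean [506.43 -31.22] depthmean [506.5  -31.16  88.72] rect (505.97344970703125, -30.763282775878906) (18.557641983032227, 18.35076904296875) ang 52.819450792712885 rel [-46.87  48.23]
base rect ((553.0337524414062, -79.3845443725586), (223.9373321533203, 104.8717269897461), 86.66986083984375) [549.73 -85.97]
```

View pics/mb.png

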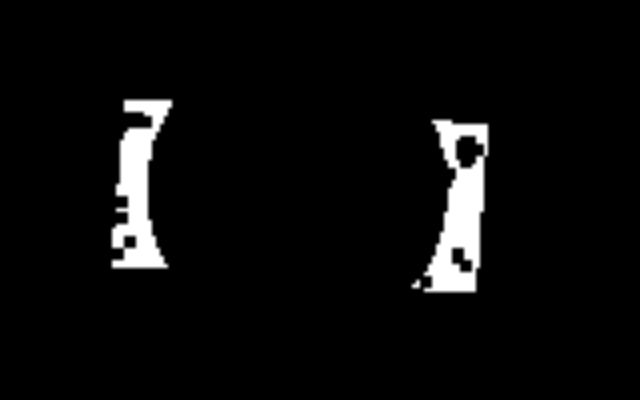

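The cover circle gives the axis at about (553,-79) and the plunger head at about (507,-31), with its top at z 89. Bar top is at z 105 and jig yaw about -2.5°. Next I move the arm to the left so the scene camera can see the jig.

Request:
play_rows:
  rows:
    - [0, [10, -12, -2], [0, 0, -0.5]]
    - [0, [20, -24, -2], [0, 0, -0.9]]
    - [0, [43, -52, -3], [0, 0, -1.94]]
    - [0, [43, -52, -3], [0, 0, -1.94]]
    - [0, [43, -52, -3], [0, 0, -1.94]]
    - [0, [43, -52, -3], [0, 0, -1.94]]
    - [0, [43, -52, -3], [0, 0, -1.94]]
    - [0, [43, -52, -3], [0, 0, -1.94]]
    - [0, [43, -52, -3], [0, 0, -1.94]]
    - [0, [43, -52, -3], [0, 0, -1.94]]
    - [0, [43, -52, -3], [0, 0, -1.94]]
    - [0, [43, -52, -3], [0, 0, -1.94]]

```text
clock: 1.1
eef_pos: [383.8, -105.9, 254.8]
tcp_rot: [3.141, 0.0, 1.879]
contact_force: [1.3, -1.0, -0.8]
opening: 1.0
```

```bash
cat >> h.py <<'E'
from scipy.spatial.transform import Rotation as Ro
def go(t,yaw):
    s=readout.sense(); R=Ro.from_euler('xyz',s['tcp_rot']); p=np.array(s['eef_pos'])
    G=Ro.from_euler('xyz',[np.pi,0,yaw])
    print('shift cm',(R.inv().apply(np.array(t)-p)/10).round(2),'rot',(R.inv()*G).as_rotvec().round(3),'pos',p.round(1),'rot',s['tcp_rot'].round(3),'q',s['qpos'].round(2),'t',round(s['clock'],2))
E
python3 -c "
from h import *
go([440,55,260],2.31)"
```

```text
shift cm [13.63 10.23 -0.52] rot [ 0.     0.    -0.431] pos [ 383.8 -105.9  254.8] rot [3.141 0.    1.879] q [-0.27 -0.04  2.05  0.    1.13 -0.58] t 1.1
```

Request:
play_rows:
  rows:
    - [0, [13.6, 10.2, -0.5], [0, 0, -0.43]]
    - [0, [13.6, 10.2, -0.5], [0, 0, -0.43]]
    - [0, [13.6, 10.2, -0.5], [0, 0, -0.43]]
    - [0, [13.6, 10.2, -0.5], [0, 0, -0.43]]
    - [0, [13.6, 10.2, -0.5], [0, 0, -0.43]]
    - [0, [13.6, 10.2, -0.5], [0, 0, -0.43]]
    - [0, [13.6, 10.2, -0.5], [0, 0, -0.43]]
    - [0, [13.6, 10.2, -0.5], [0, 0, -0.43]]

```text
clock: 1.77
eef_pos: [440.2, 51.3, 259.3]
tcp_rot: [-3.141, -0.0, 2.301]
contact_force: [0.0, -0.2, -0.4]
opening: 0.998
```

```bash
python3 -c "
from h import *
snap('scene','scene1')
p,d=snap('top','top1')
z=np.load('pics/scene1.npz')['p'];cv2.imwrite('pics/s1z.png',cv2.resize(z[150:270,260:420,::-1],None,fx=5,fy=5,interpolation=cv2.INTER_CUBIC))
go([440,55,260],2.31)"
```

```text
shift cm [ 0.32  0.24 -0.05] rot [-0.   -0.   -0.01] pos [440.4  51.  259.5] rot [-3.141 -0.     2.3  ] q [ 0.11  0.03  1.97 -0.    1.14 -0.62] t 1.87
```

View pics/s1z.png

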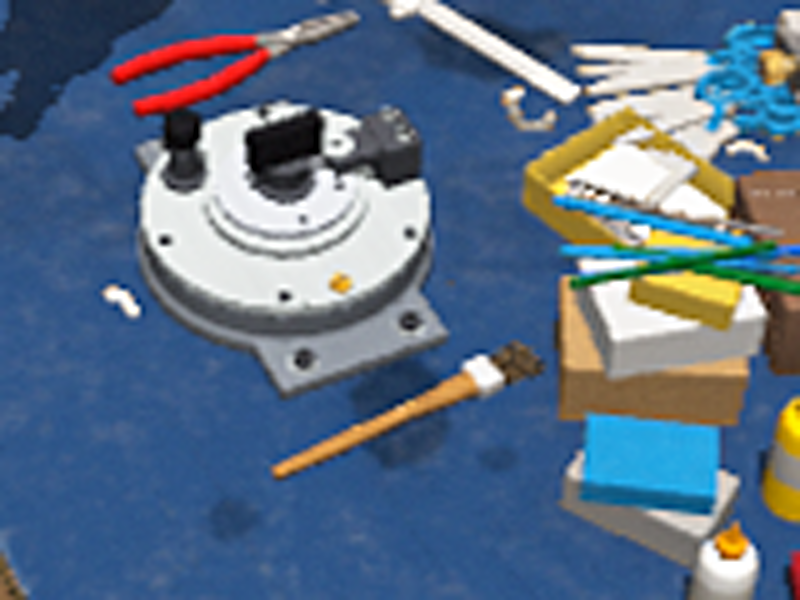

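View pics/top1.png

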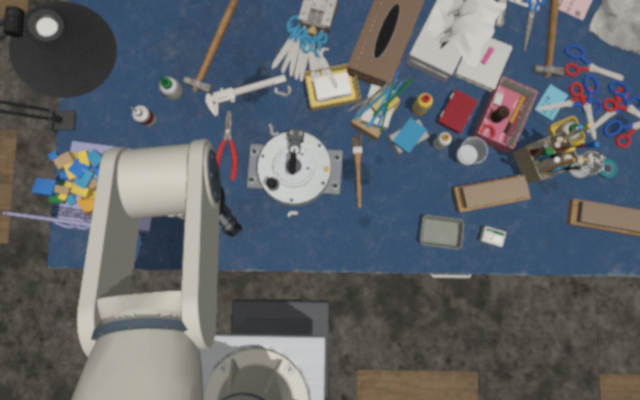

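The scene view shows the plunger head at crop (182,130), i.e. pixel (296,176). The bar top runs from (309,175) to (324,171). The jig is clear of the arm in both views. Now I triangulate.

```bash
python3 - <<'E'
from h import *
np.set_printoptions(suppress=True,precision=2)
ps=np.load('pics/scene1.npz')['p'];ds=np.load('pics/scene1.npz')['d']
g=cv2.cvtColor(ps,cv2.COLOR_RGB2GRAY);win=np.zeros_like(g,bool);win[165:200,288:345]=1
for th in (45,):
    n,l,s,c=cv2.connectedComponentsWithStats(((g<th)&win).astype(np.uint8))
    for k in range(1,n):
        if s[k,4]>10: print(th,s[k],c[k])
pt=np.load('pics/top0.npz')['p'];gt=cv2.cvtColor(pt,cv2.COLOR_RGB2GRAY)
w=np.zeros_like(gt,bool);w[150:195,260:305]=1
n,l2,s2,c2=cv2.connectedComponentsWithStats(((gt<60)&w).astype(np.uint8))
for k in range(1,n):
    if s2[k,4]>10: print('top',s2[k],c2[k])
# scene depth points for plunger head & bar
f,cx,cy,T=cal('scene')
v,u=np.mgrid[0:400,0:640]
P=np.stack([(u-cx)/f*ds,(v-cy)/f*ds,ds],-1)@T[:3,:3].T+T[:3,3]
for k in range(1,n+5):
    mm=l==k
    if mm.sum()>10:
        Q=P[mm];print(k,'scene depth',Q.mean(0),np.percentile(Q,[3,97],axis=0))
        T_=Q[Q[:,2]>np.percentile(Q[:,2],75)];print(' top pts',T_.mean(0))
cv2.imwrite('pics/s2z.png',cv2.resize(ps[160:200,285:350,::-1],None,fx=12,fy=12,interpolation=cv2.INTER_CUBIC))
E
```

```text
45 [291 171   9  14  65] [296.   176.06]
45 [309 172  15  16 142] [316.32 179.22]
45 [331 181  13   6  25] [337.08 183.88]
top [289 154   7  19  94] [291.98 163.81]
top [267 179   9   9  59] [271.25 182.93]
4 scene depth [512.01 -29.51  76.53] [[500.32 -46.13   5.36]
 [542.34  63.9   93.07]]
 top pts [508.93 -36.11  92.18]
6 scene depth [548.4  -92.81  99.43] [[531.23 -94.18  63.86]
 [572.61 -77.68 109.43]]
 top pts [ 539.31 -109.1   132.82]
```

View pics/s2z.png

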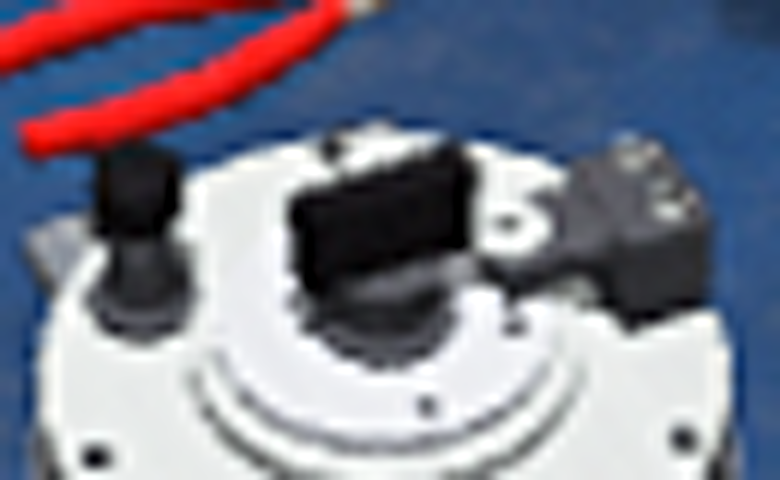

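```bash
python3 - <<'E'
from h import *
np.set_printoptions(suppress=True,precision=2)
print('head top',two('scene',(296.04,173.7),'top',(271.25,182.93)))
print('bar',two('scene',(285+(385)/12-.5,160+185/12-.5),'top',(291.98,163.3)))
# scene: cover hole features? disc/cover circle at z=40 from scene
g=cv2.cvtColor(np.load('pics/scene1.npz')['p'],cv2.COLOR_RGB2GRAY)
for z in (79,80):print(onz('scene',296.04,176.06,z))
# base corners in crop s1z (5x, off 260,150): right-front (290,393),(447,335)
a=onz('scene',260+288/5-.5,150+393/5-.5,6);b=onz('scene',260+447/5-.5,150+333/5-.5,6);print(a,b,np.degrees(np.arctan2(*(b-a)[1::-1])))
go([507,-31,150],2.31)
E
```

```text
head top (array([508.53, -32.2 ,  89.36]), np.float64(5.095483886007012))
bar (array([552.81, -79.78, 103.44]), np.float64(6.030268625668592))
[511.04 -32.06  79.  ]
[510.58 -33.04  80.  ]
[ 498.52 -190.22    6.  ] [ 605.06 -193.6     6.  ] -1.8167889215748425
shift cm [-10.55  -0.5   10.95] rot [-0.   -0.   -0.01] pos [440.4  51.  259.5] rot [-3.14 -0.    2.3 ] q [ 0.11  0.03  1.97 -0.    1.14 -0.62] t 1.87
```

```bash
python3 - <<'E'
from h import *
go([508,-31.5,150],2.321)
go([508,-31.5,65],2.321)
E
```

```text
shift cm [-10.66  -0.46  10.95] rot [-0.    -0.    -0.021] pos [440.4  51.  259.5] rot [-3.141 -0.     2.3  ] q [ 0.11  0.03  1.97 -0.    1.14 -0.62] t 1.87
shift cm [-10.66  -0.45  19.45] rot [-0.    -0.    -0.021] pos [440.4  51.  259.5] rot [-3.141 -0.     2.3  ] q [ 0.11  0.03  1.97 -0.    1.14 -0.62] t 1.87
```

Request:
play_rows:
  rows:
    - [0, [-3.5, -0.2, 3.6], [0, 0, -0.02]]
    - [0, [-7, -0.4, 7.2], [0, 0, -0.02]]
    - [0, [-10.7, -0.5, 11], [0, 0, -0.02]]
    - [0, [-10.7, -0.5, 11], [0, 0, -0.02]]
    - [0, [-10.7, -0.5, 11], [0, 0, -0.02]]
    - [0, [-10.7, -0.5, 11], [0, 0, -0.02]]

```text
clock: 2.37
eef_pos: [507.7, -32.4, 148.4]
tcp_rot: [-3.14, -0.002, 2.319]
contact_force: [0.1, 0.9, 1.1]
opening: 1.003
```

```bash
python3 - <<'E'
from h import *
go([508,-31.5,65],2.321)
snap('scene','scene2')
z=np.load('pics/scene2.npz')['p'];cv2.imwrite('pics/s3z.png',cv2.resize(z[130:240,240:390,::-1],None,fx=5,fy=5,interpolation=cv2.INTER_CUBIC))
E
```

```text
shift cm [0.02 0.1  8.34] rot [-0.002 -0.002 -0.002] pos [507.7 -32.4 148.4] rot [-3.140e+00 -2.000e-03  2.319e+00] q [-0.07  0.28  1.95  0.    0.91 -0.81] t 2.37
```

View pics/s3z.png

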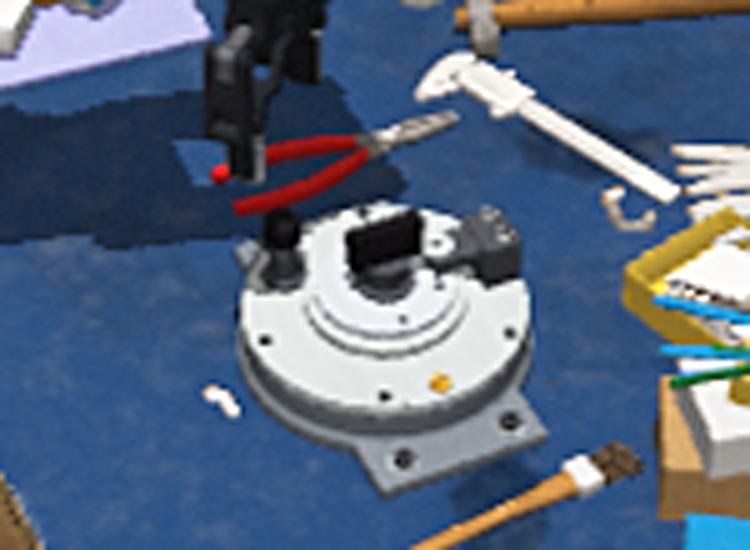

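The gripper is above the plunger head, with its fingers straddling it left and right. Going down now.

Request:
play_rows:
  rows:
    - [0, [0, 0.1, 3], [0, 0, 0]]
    - [0, [0, 0.1, 6], [0, 0, 0]]
    - [0, [0, 0.1, 8.2], [0, 0, 0]]
    - [0, [0, 0.1, 8.2], [0, 0, 0]]
    - [0, [0, 0.1, 8.2], [0, 0, 0]]

```text
clock: 2.83
eef_pos: [508.9, -29.6, 68.4]
tcp_rot: [-3.141, -0.001, 2.323]
contact_force: [0.0, 0.4, 0.6]
opening: 1.001
```

```bash
python3 - <<'E'
from h import *
go([508,-31.5,65],2.321)
snap('scene','scene3')
z=np.load('pics/scene3.npz')['p'];cv2.imwrite('pics/s4z.png',cv2.resize(z[130:240,240:390,::-1],None,fx=5,fy=5,interpolation=cv2.INTER_CUBIC))
E
```

```text
shift cm [-0.08 -0.19  0.34] rot [-0.    -0.001  0.002] pos [508.9 -29.6  68.4] rot [-3.141e+00 -1.000e-03  2.323e+00] q [-0.06  0.4   2.01  0.    0.74 -0.81] t 2.83
```

View pics/s4z.png

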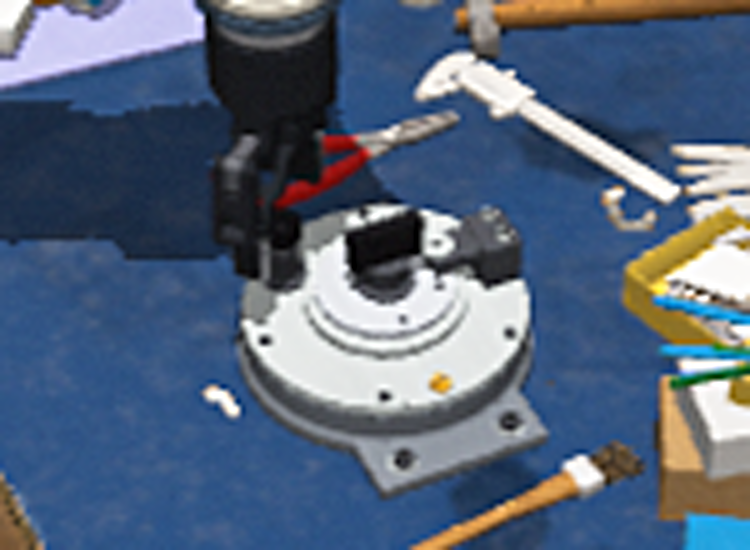

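Request:
play_rows:
  rows:
    - [0, [0, -0.15, 0.5], [0, 0, 0]]
    - [100, [0, -0.15, 0.5], [0, 0, 0]]
    - [160, [0, -0.15, 0.5], [0, 0, 0]]
    - [200, [0, -0.15, 0.5], [0, 0, 0]]
    - [230, [0, -0.15, 0.5], [0, 0, 0]]
    - [255, [0, -0.15, 0.5], [0, 0, 0]]
    - [255, [0, -0.15, 0.5], [0, 0, 0]]
    - [255, [0, -0.15, 0.5], [0, 0, 0]]
    - [255, [0, -0.15, 0.5], [0, 0, 0]]
  squeeze: 30

```text
clock: 3.63
eef_pos: [509.3, -30.4, 63.2]
tcp_rot: [3.14, 0.001, 2.322]
contact_force: [1.2, 4.8, 2.4]
opening: 0.267
```

```bash
python3 - <<'E'
from h import *
go([508,-31.5,65],2.321); s=readout.sense();print(s['contact_force'],s['wrist_torque'],s['opening']*85)
snap('scene','scene4')
z=np.load('pics/scene4.npz')['p'];cv2.imwrite('pics/s5z.png',cv2.resize(z[130:240,240:390,::-1],None,fx=5,fy=5,interpolation=cv2.INTER_CUBIC))
E
```

```text
shift cm [ 0.01 -0.17 -0.18] rot [0.002 0.001 0.001] pos [509.3 -30.4  63.2] rot [3.140e+00 1.000e-03 2.322e+00] q [-0.06  0.41  2.01  0.    0.72 -0.82] t 3.63
[1.24302983 4.76025422 2.37799248] [ 0.76679312 -0.2602275   0.04949648] 22.722700528171597
```

View pics/s5z.png

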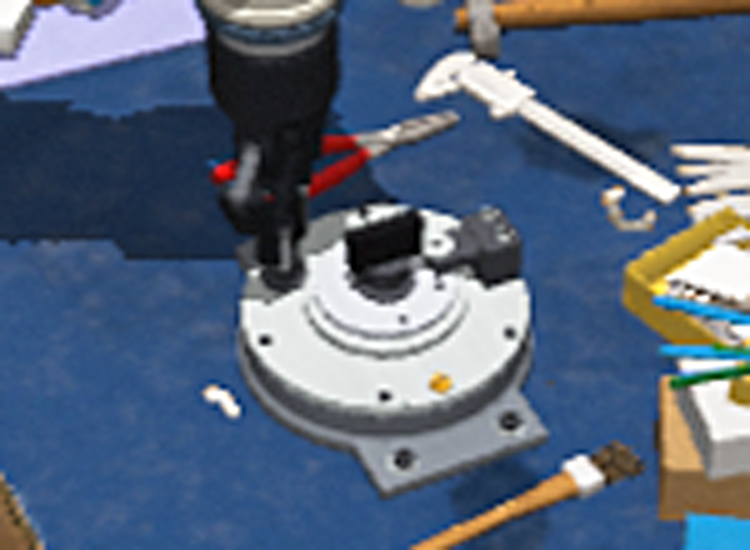

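The fingers have closed on the head (opening about 23 mm, side force about 5 N). Now I lift in small steps toward about 10.5 mm.

Request:
play_rows:
  rows:
    - [255, [0, 0.05, -0.2], [0, 0, 0]]
    - [255, [0, 0.05, -0.4], [0, 0, 0]]
    - [255, [0, 0.05, -0.6], [0, 0, 0]]
    - [255, [0, 0.05, -0.8], [0, 0, 0]]
    - [255, [0, 0.05, -0.8], [0, 0, 0]]
    - [255, [0, 0.05, -0.8], [0, 0, 0]]

```text
clock: 4.18
eef_pos: [509.3, -30.3, 71.1]
tcp_rot: [3.14, 0.001, 2.323]
contact_force: [2.9, 5.0, 2.1]
opening: 0.272
```

Request:
play_rows:
  rows:
    - [255, [0, 0, -0.1], [0, 0, 0]]
    - [255, [0, 0, -0.2], [0, 0, 0]]
    - [255, [0, 0, -0.28], [0, 0, 0]]
    - [255, [0, 0, -0.28], [0, 0, 0]]
    - [255, [0, 0, -0.28], [0, 0, 0]]

```text
clock: 4.6
eef_pos: [509.3, -30.4, 73.7]
tcp_rot: [3.14, 0.001, 2.323]
contact_force: [2.9, 4.1, -0.9]
opening: 0.272
```

```bash
python3 - <<'E'
from h import *
go([508,-31.5,65],2.321); s=readout.sense();print(s['contact_force'],s['wrist_torque'],s['opening']*85)
E
```

```text
shift cm [ 0.01 -0.17  0.87] rot [0.001 0.001 0.002] pos [509.3 -30.4  73.7] rot [3.140e+00 1.000e-03 2.323e+00] q [-0.06  0.39  2.    0.    0.75 -0.82] t 4.6
[ 2.85559443  4.05748181 -0.87487561] [ 0.7441904  -0.52452288  0.06119936] 23.094385991871746
```

Request:
play_rows:
  rows:
    - [255, [0, 0, -0.1], [0, 0, 0]]
    - [255, [0, 0, -0.1], [0, 0, 0]]
    - [255, [0, 0, -0.1], [0, 0, 0]]

```text
clock: 4.85
eef_pos: [509.2, -30.3, 74.7]
tcp_rot: [3.14, 0.001, 2.323]
contact_force: [3.0, 4.5, -1.1]
opening: 0.27
```

Request:
play_rows:
  rows:
    - [255, [0, 0, -0.1], [0, 0, 0]]
    - [255, [0, 0, -0.1], [0, 0, 0]]
    - [255, [0, 0, -0.1], [0, 0, 0]]

```text
clock: 5.1
eef_pos: [509.2, -30.3, 75.4]
tcp_rot: [3.141, 0.0, 2.323]
contact_force: [5.1, 5.0, -5.6]
opening: 0.272
```

The stop is felt at TCP z 75.4, 12.2 mm above the grip height, so the plunger is up without slip. I ease off, let go and rise.

Request:
play_rows:
  rows:
    - [255, [0, 0, 0.05], [0, 0, 0]]
    - [150, [0, 0, 0.05], [0, 0, 0]]
    - [60, [0, 0, 0.05], [0, 0, 0]]
    - [60, [0, 0, 0.05], [0, 0, 0]]
    - [60, [0, 0, 0.05], [0, 0, 0]]
    - [60, [0, 0, -2.5], [0, 0, 0]]
    - [60, [0, 0, -5], [0, 0, 0]]
    - [60, [0, 0, -7.5], [0, 0, 0]]
    - [60, [0, 0, -7.5], [0, 0, 0]]
    - [60, [0, 0, -7.5], [0, 0, 0]]

```text
clock: 5.93
eef_pos: [509.5, -30.8, 151.7]
tcp_rot: [3.14, 0.002, 2.323]
contact_force: [-0.1, 0.9, -0.8]
opening: 0.767
```

```bash
python3 - <<'E'
from h import *
go([553,-79.5,145],3.107); s=readout.sense();print(s['contact_force'],s['opening']*85)
snap('scene','scene5')
z=np.load('pics/scene5.npz')['p'];cv2.imwrite('pics/s6z.png',cv2.resize(z[130:240,240:390,::-1],None,fx=5,fy=5,interpolation=cv2.INTER_CUBIC))
E
```

```text
shift cm [-6.53 -0.15  0.69] rot [ 0.001  0.003 -0.784] pos [509.5 -30.8 151.7] rot [3.140e+00 2.000e-03 2.323e+00] q [-0.06  0.27  1.95 -0.    0.91 -0.82] t 5.93
[-0.14150054  0.93274781 -0.83059976] 65.17467486702922
```

View pics/s6z.png

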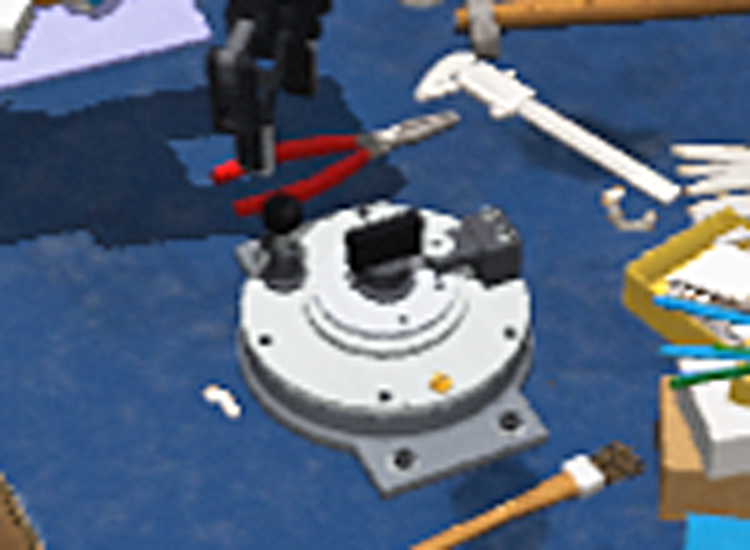

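The plunger head stands clearly higher now (crop y 212 against 230) and stays up. Moving over the bar.

Request:
play_rows:
  rows:
    - [60, [-3, 0, 0], [0, 0, -0.12]]
    - [60, [-6.5, -0.15, 0.5], [0, 0, -0.78]]
    - [60, [-6.5, -0.15, 0.5], [0, 0, -0.78]]
    - [60, [-6.5, -0.15, 0.5], [0, 0, -0.78]]
    - [60, [-6.5, -0.15, 0.5], [0, 0, -0.78]]
    - [60, [-6.5, -0.15, 0.5], [0, 0, -0.78]]
    - [60, [-6.5, -0.15, 0.5], [0, 0, -0.78]]
    - [60, [-6.5, -0.15, 0.5], [0, 0, -0.78]]
    - [60, [-6.5, -0.15, 0.5], [0, 0, -0.78]]
    - [60, [-6.5, -0.15, 0.5], [0, 0, -0.78]]

```text
clock: 6.82
eef_pos: [551.4, -79.0, 144.6]
tcp_rot: [3.141, -0.001, 3.101]
contact_force: [0.2, -0.3, -0.0]
opening: 0.765
```

```bash
python3 - <<'E'
from h import *
go([553,-79.5,82],3.107); s=readout.sense();print(s['contact_force'],s['wrist_torque'],s['opening']*85)
snap('scene','scene6')
z=np.load('pics/scene6.npz')['p'];cv2.imwrite('pics/s7z.png',cv2.resize(z[130:240,240:390,::-1],None,fx=5,fy=5,interpolation=cv2.INTER_CUBIC))
E
```

```text
shift cm [-0.17 -0.04  6.26] rot [ 0.    -0.001 -0.006] pos [551.4 -79.  144.6] rot [ 3.141e+00 -1.000e-03  3.101e+00] q [-0.15  0.35  1.86 -0.    0.94 -1.68] t 6.82
[ 0.18644894 -0.31741096 -0.03090812] [-0.02331869  0.01081044 -0.0308396 ] 64.98734703692591
```

View pics/s7z.png

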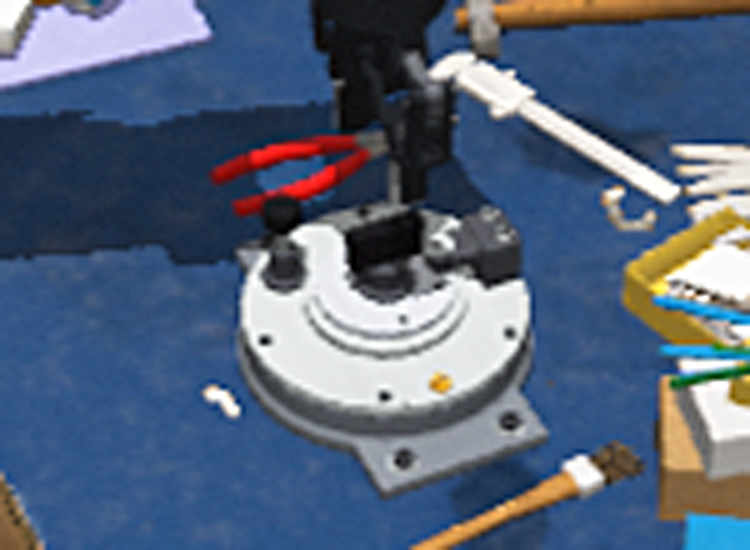

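Request:
play_rows:
  rows:
    - [60, [-0.15, 0, 3], [0, 0, -0.005]]
    - [60, [-0.15, 0, 5], [0, 0, -0.005]]
    - [60, [-0.15, 0, 6.3], [0, 0, -0.005]]
    - [60, [-0.15, 0, 6.3], [0, 0, -0.005]]
    - [60, [-0.15, 0, 6.3], [0, 0, -0.005]]
    - [150, [-0.15, 0, 6.3], [0, 0, -0.005]]
    - [200, [-0.15, 0, 6.3], [0, 0, -0.005]]
    - [230, [-0.15, 0, 6.3], [0, 0, -0.005]]
    - [255, [-0.15, 0, 6.3], [0, 0, -0.005]]
    - [255, [-0.15, 0, 6.3], [0, 0, -0.005]]
    - [255, [-0.15, 0, 6.3], [0, 0, -0.005]]
    - [255, [-0.15, 0, 6.3], [0, 0, -0.005]]
  squeeze: 40

```text
clock: 7.87
eef_pos: [553.9, -80.2, 83.4]
tcp_rot: [-3.14, 0.001, 3.107]
contact_force: [-2.0, -6.0, 5.0]
opening: 0.144
```

```bash
python3 - <<'E'
from h import *
np.set_printoptions(suppress=True,precision=2)
go([553,-79.5,82],3.107); s=readout.sense();print(s['contact_force'],s['wrist_torque'],s['opening']*85)
snap('scene','scene7')
z=np.load('pics/scene7.npz')['p'];cv2.imwrite('pics/s8z.png',cv2.resize(z[130:240,240:390,::-1],None,fx=5,fy=5,interpolation=cv2.INTER_CUBIC))
E
```

```text
shift cm [0.1  0.06 0.14] rot [-0.  0.  0.] pos [553.9 -80.2  83.4] rot [-3.14  0.    3.11] q [-0.15  0.44  1.89 -0.    0.81 -1.68] t 7.87
[-1.95 -5.98  5.02] [-0.88  0.26 -0.41] 12.245820576216998
```

View pics/s8z.png

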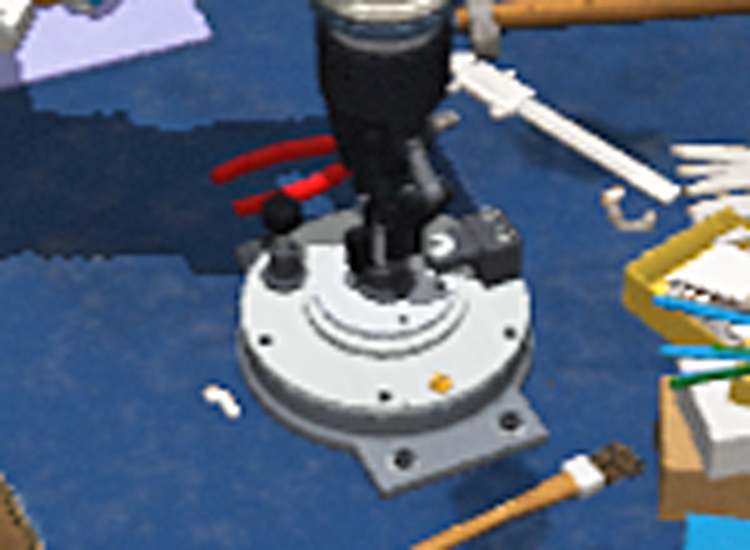

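The bar is gripped (opening 12 mm). I tighten the grip and begin the slow clockwise turn, which is +z in the tool frame.

Request:
play_rows:
  rows:
    - [255, [0, 0, 0], [0, 0, 0]]
    - [255, [0, 0, 0], [0, 0, 0.02]]
    - [255, [0, 0, 0], [0, 0, 0.04]]
    - [255, [0, 0, 0], [0, 0, 0.06]]
    - [255, [0, 0, 0], [0, 0, 0.08]]
    - [255, [0, 0, 0], [0, 0, 0.1]]
    - [255, [0, 0, 0], [0, 0, 0.1]]
  squeeze: 70

```text
clock: 8.5
eef_pos: [553.9, -80.2, 83.5]
tcp_rot: [-3.14, 0.002, 3.007]
contact_force: [-2.2, -5.4, 5.7]
opening: 0.136
```

```bash
cat > st.py <<'E'
from h import *
s=readout.sense();print(round(s['clock'],2),'turn',round(((3.107-s['tcp_rot'][2]+3)%(2*np.pi))-3,4),'F',s['contact_force'].round(1),'M',s['wrist_torque'].round(2),'op',round(s['opening']*85,1),'pos',s['eef_pos'].round(1),'q6',s['qpos'][5].round(3), 'effort6',s['joint_efforts'][5].round(3))
E
python3 st.py
```

```text
8.5 turn 0.0997 F [-2.2 -5.4  5.7] M [-0.85  0.26 -0.02] op 11.6 pos [553.9 -80.2  83.5] q6 -1.581 effort6 0.31
```

Request:
play_rows:
  rows:
    - [255, [0, 0, 0], [0, 0, 0.03]]
    - [255, [0, 0, 0], [0, 0, 0.06]]
    - [255, [0, 0, 0], [0, 0, 0.09]]
    - [255, [0, 0, 0], [0, 0, 0.12]]
    - [255, [0, 0, 0], [0, 0, 0.15]]
    - [255, [0, 0, 0], [0, 0, 0.18]]
    - [255, [0, 0, 0], [0, 0, 0.21]]
    - [255, [0, 0, 0], [0, 0, 0.24]]
    - [255, [0, 0, 0], [0, 0, 0.27]]
    - [255, [0, 0, 0], [0, 0, 0.29]]
    - [255, [0, 0, 0], [0, 0, 0.31]]
    - [255, [0, 0, 0], [0, 0, 0.33]]

```text
clock: 9.5
eef_pos: [554.0, -80.3, 83.5]
tcp_rot: [-3.141, 0.002, 2.678]
contact_force: [-1.5, -5.5, 5.8]
opening: 0.135
```

```bash
python3 st.py; python3 -c "
from h import *
snap('scene','scene8')
z=np.load('pics/scene8.npz')['p'];cv2.imwrite('pics/s9z.png',cv2.resize(z[130:240,240:390,::-1],None,fx=5,fy=5,interpolation=cv2.INTER_CUBIC))"
```

```text
9.5 turn 0.4294 F [-1.5 -5.5  5.8] M [-0.86  0.34  0.27] op 11.4 pos [554.  -80.3  83.5] q6 -1.251 effort6 -0.159
```

View pics/s9z.png

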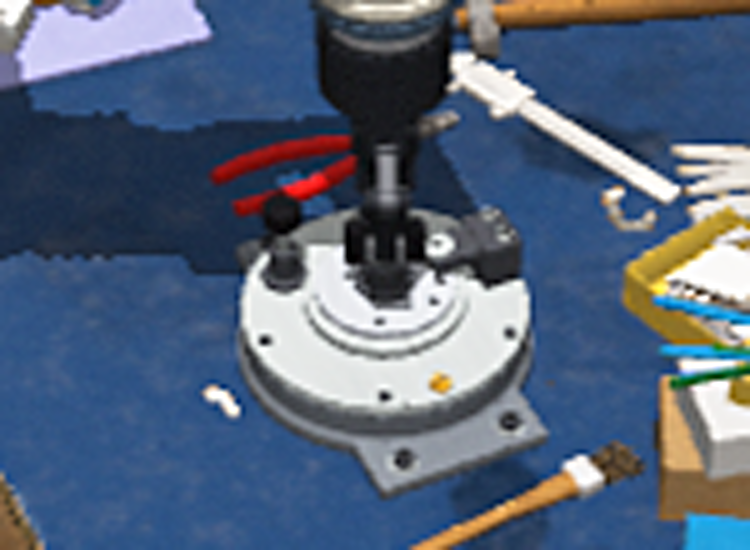

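The disc hole has moved clockwise, so the jig is turning (0.43 rad). Now fine steps, reading the torque after each one.

Request:
play_rows:
  rows:
    - [255, [0, 0, 0], [0, 0, 0.025]]
    - [255, [0, 0, 0], [0, 0, 0.05]]
    - [255, [0, 0, 0], [0, 0, 0.075]]
    - [255, [0, 0, 0], [0, 0, 0.1]]

```text
clock: 9.88
eef_pos: [553.9, -80.3, 83.5]
tcp_rot: [-3.141, 0.002, 2.577]
contact_force: [-2.4, -6.2, 6.7]
opening: 0.135
```

```bash
python3 st.py
```

```text
9.88 turn 0.5297 F [-2.4 -6.2  6.7] M [-0.9   0.39  0.18] op 11.5 pos [553.9 -80.3  83.5] q6 -1.151 effort6 -0.282
```

Request:
play_rows:
  rows:
    - [255, [0, 0, 0], [0, 0, 0.0125]]
    - [255, [0, 0, 0], [0, 0, 0.025]]

```text
clock: 10.05
eef_pos: [553.9, -80.3, 83.5]
tcp_rot: [-3.141, 0.002, 2.553]
contact_force: [-2.1, -6.1, 6.3]
opening: 0.138
```

```bash
python3 st.py
```

```text
10.05 turn 0.5542 F [-2.1 -6.1  6.3] M [-0.87  0.28  0.18] op 11.7 pos [553.9 -80.3  83.5] q6 -1.126 effort6 0.013
```

Request:
play_rows:
  rows:
    - [255, [0, 0, 0], [0, 0, 0.0125]]
    - [255, [0, 0, 0], [0, 0, 0.025]]

```text
clock: 10.22
eef_pos: [553.9, -80.3, 83.5]
tcp_rot: [-3.141, 0.002, 2.528]
contact_force: [-1.6, -6.2, 6.9]
opening: 0.136
```

```bash
python3 st.py
```

```text
10.22 turn 0.5791 F [-1.6 -6.2  6.9] M [-0.9   0.31  0.24] op 11.6 pos [553.9 -80.3  83.5] q6 -1.101 effort6 -0.038
```

Request:
play_rows:
  rows:
    - [255, [0, 0, 0], [0, 0, 0.0125]]
    - [255, [0, 0, 0], [0, 0, 0.025]]

```text
clock: 10.38
eef_pos: [553.9, -80.3, 83.5]
tcp_rot: [-3.141, 0.002, 2.503]
contact_force: [-2.1, -6.2, 5.8]
opening: 0.137
```

```bash
python3 st.py
```

```text
10.38 turn 0.604 F [-2.1 -6.2  5.8] M [-0.89  0.31  0.22] op 11.6 pos [553.9 -80.3  83.5] q6 -1.076 effort6 -0.035
```

Request:
play_rows:
  rows:
    - [255, [0, 0, 0], [0, 0, 0.0125]]
    - [255, [0, 0, 0], [0, 0, 0.025]]

```text
clock: 10.55
eef_pos: [553.9, -80.3, 83.5]
tcp_rot: [-3.141, 0.002, 2.478]
contact_force: [-2.4, -6.7, 5.8]
opening: 0.134
```

```bash
python3 st.py
```

```text
10.55 turn 0.629 F [-2.4 -6.7  5.8] M [-0.97  0.29  0.27] op 11.4 pos [553.9 -80.3  83.5] q6 -1.051 effort6 -0.035
```

Request:
play_rows:
  rows:
    - [255, [0, 0, 0], [0, 0, 0.0125]]
    - [255, [0, 0, 0], [0, 0, 0.025]]

```text
clock: 10.72
eef_pos: [553.9, -80.2, 83.5]
tcp_rot: [-3.141, 0.002, 2.453]
contact_force: [-1.9, -5.9, 5.8]
opening: 0.138
```

```bash
python3 st.py
```

```text
10.72 turn 0.654 F [-1.9 -5.9  5.8] M [-0.89  0.29  0.13] op 11.7 pos [553.9 -80.2  83.5] q6 -1.026 effort6 -0.085
```

Request:
play_rows:
  rows:
    - [255, [0, 0, 0], [0, 0, 0.0125]]
    - [255, [0, 0, 0], [0, 0, 0.025]]

```text
clock: 10.88
eef_pos: [554.0, -80.3, 83.5]
tcp_rot: [-3.141, 0.002, 2.428]
contact_force: [-1.6, -5.7, 5.7]
opening: 0.133
```

```bash
python3 st.py
```

```text
10.88 turn 0.679 F [-1.6 -5.7  5.7] M [-0.91  0.33  0.27] op 11.3 pos [554.  -80.3  83.5] q6 -1.001 effort6 -0.031
```

Request:
play_rows:
  rows:
    - [255, [0, 0, 0], [0, 0, 0.0125]]
    - [255, [0, 0, 0], [0, 0, 0.025]]

```text
clock: 11.05
eef_pos: [553.9, -80.3, 83.5]
tcp_rot: [-3.141, 0.002, 2.403]
contact_force: [-1.5, -6.4, 5.6]
opening: 0.137
```

```bash
python3 st.py
```

```text
11.05 turn 0.704 F [-1.5 -6.4  5.6] M [-0.96  0.33  0.19] op 11.7 pos [553.9 -80.3  83.5] q6 -0.976 effort6 -0.028
```

Request:
play_rows:
  rows:
    - [255, [0, 0, 0], [0, 0, 0.0125]]
    - [255, [0, 0, 0], [0, 0, 0.025]]

```text
clock: 11.22
eef_pos: [553.9, -80.2, 83.5]
tcp_rot: [-3.141, 0.002, 2.378]
contact_force: [-0.6, -5.7, 5.8]
opening: 0.132
```

```bash
python3 st.py
```

```text
11.22 turn 0.729 F [-0.6 -5.7  5.8] M [-0.93  0.34  0.14] op 11.2 pos [553.9 -80.2  83.5] q6 -0.951 effort6 -0.027
```

Request:
play_rows:
  rows:
    - [255, [0, 0, 0], [0, 0, 0.0125]]
    - [255, [0, 0, 0], [0, 0, 0.025]]

```text
clock: 11.38
eef_pos: [553.9, -80.3, 83.5]
tcp_rot: [-3.141, 0.002, 2.353]
contact_force: [-2.0, -5.7, 5.7]
opening: 0.132
```

```bash
python3 st.py
```

```text
11.38 turn 0.754 F [-2.  -5.7  5.7] M [-0.96  0.32  0.26] op 11.2 pos [553.9 -80.3  83.5] q6 -0.926 effort6 -0.022
```

Request:
play_rows:
  rows:
    - [255, [0, 0, 0], [0, 0, 0.0125]]
    - [255, [0, 0, 0], [0, 0, 0.025]]

```text
clock: 11.55
eef_pos: [553.9, -80.3, 83.5]
tcp_rot: [-3.141, 0.002, 2.328]
contact_force: [-3.2, -6.4, 6.2]
opening: 0.134
```

```bash
python3 st.py
```

```text
11.55 turn 0.779 F [-3.2 -6.4  6.2] M [-0.99  0.31  0.26] op 11.3 pos [553.9 -80.3  83.5] q6 -0.901 effort6 -0.036
```

Request:
play_rows:
  rows:
    - [255, [0, 0, 0], [0, 0, 0.0125]]
    - [255, [0, 0, 0], [0, 0, 0.025]]

```text
clock: 11.72
eef_pos: [553.9, -80.3, 83.5]
tcp_rot: [-3.141, 0.002, 2.303]
contact_force: [-2.4, -6.6, 6.4]
opening: 0.133
```

```bash
python3 st.py
```

```text
11.72 turn 0.804 F [-2.4 -6.6  6.4] M [-0.97  0.26  0.21] op 11.3 pos [553.9 -80.3  83.5] q6 -0.876 effort6 -0.037
```

Request:
play_rows:
  rows:
    - [255, [0, 0, 0], [0, 0, 0.0125]]
    - [255, [0, 0, 0], [0, 0, 0.025]]

```text
clock: 11.88
eef_pos: [553.9, -80.3, 83.5]
tcp_rot: [-3.141, 0.002, 2.278]
contact_force: [-2.4, -6.4, 4.8]
opening: 0.135
```

```bash
python3 st.py
```

```text
11.88 turn 0.829 F [-2.4 -6.4  4.8] M [-0.97  0.34  0.23] op 11.5 pos [553.9 -80.3  83.5] q6 -0.851 effort6 -0.033
```

Request:
play_rows:
  rows:
    - [255, [0, 0, 0], [0, 0, 0.0125]]
    - [255, [0, 0, 0], [0, 0, 0.025]]

```text
clock: 12.05
eef_pos: [553.9, -80.3, 83.5]
tcp_rot: [-3.141, 0.002, 2.253]
contact_force: [-2.2, -6.0, 7.0]
opening: 0.136
```

```bash
python3 st.py
```

```text
12.05 turn 0.854 F [-2.2 -6.   7. ] M [-0.99  0.28  0.2 ] op 11.5 pos [553.9 -80.3  83.5] q6 -0.826 effort6 -0.049
```

Request:
play_rows:
  rows:
    - [255, [0, 0, 0], [0, 0, 0.0125]]
    - [255, [0, 0, 0], [0, 0, 0.025]]

```text
clock: 12.22
eef_pos: [553.9, -80.3, 83.5]
tcp_rot: [-3.142, 0.002, 2.228]
contact_force: [-2.1, -6.3, 6.9]
opening: 0.137
```

```bash
python3 st.py
```

```text
12.22 turn 0.879 F [-2.1 -6.3  6.9] M [-0.95  0.29  0.27] op 11.7 pos [553.9 -80.3  83.5] q6 -0.801 effort6 -0.04
```

Request:
play_rows:
  rows:
    - [255, [0, 0, 0], [0, 0, 0.0125]]
    - [255, [0, 0, 0], [0, 0, 0.025]]

```text
clock: 12.38
eef_pos: [554.0, -80.3, 83.5]
tcp_rot: [3.142, 0.002, 2.203]
contact_force: [-1.7, -5.9, 6.7]
opening: 0.136
```

```bash
python3 st.py
```

```text
12.38 turn 0.904 F [-1.7 -5.9  6.7] M [-0.97  0.32  0.21] op 11.5 pos [554.  -80.3  83.5] q6 -0.776 effort6 -0.045
```

Request:
play_rows:
  rows:
    - [255, [0, 0, 0], [0, 0, 0.0125]]
    - [255, [0, 0, 0], [0, 0, 0.025]]

```text
clock: 12.55
eef_pos: [553.9, -80.3, 83.5]
tcp_rot: [3.142, 0.002, 2.178]
contact_force: [-2.6, -6.2, 6.1]
opening: 0.138
```

```bash
python3 st.py
```

```text
12.55 turn 0.929 F [-2.6 -6.2  6.1] M [-0.99  0.37  0.17] op 11.7 pos [553.9 -80.3  83.5] q6 -0.751 effort6 -0.05
```

Request:
play_rows:
  rows:
    - [255, [0, 0, 0], [0, 0, 0.0125]]
    - [255, [0, 0, 0], [0, 0, 0.025]]

```text
clock: 12.72
eef_pos: [553.9, -80.3, 83.5]
tcp_rot: [3.142, 0.002, 2.153]
contact_force: [-2.7, -7.1, 6.2]
opening: 0.133
```

```bash
python3 st.py
```

```text
12.72 turn 0.954 F [-2.7 -7.1  6.2] M [-0.92  0.38  0.22] op 11.3 pos [553.9 -80.3  83.5] q6 -0.726 effort6 -0.054
```

Request:
play_rows:
  rows:
    - [255, [0, 0, 0], [0, 0, 0.0125]]
    - [255, [0, 0, 0], [0, 0, 0.025]]

```text
clock: 12.88
eef_pos: [553.9, -80.3, 83.5]
tcp_rot: [3.142, 0.002, 2.128]
contact_force: [-1.4, -6.0, 5.8]
opening: 0.135
```

```bash
python3 st.py
```

```text
12.88 turn 0.9789 F [-1.4 -6.   5.8] M [-1.03  0.35  0.25] op 11.5 pos [553.9 -80.3  83.5] q6 -0.701 effort6 -0.036
```

Request:
play_rows:
  rows:
    - [255, [0, 0, 0], [0, 0, 0.0125]]
    - [255, [0, 0, 0], [0, 0, 0.025]]

```text
clock: 13.05
eef_pos: [553.9, -80.3, 83.5]
tcp_rot: [3.141, 0.002, 2.103]
contact_force: [-2.5, -6.3, 7.7]
opening: 0.137
```

```bash
python3 st.py
```

```text
13.05 turn 1.004 F [-2.5 -6.3  7.7] M [-0.96  0.38  0.19] op 11.7 pos [553.9 -80.3  83.5] q6 -0.676 effort6 -0.049
```

Request:
play_rows:
  rows:
    - [255, [0, 0, 0], [0, 0, 0.0125]]
    - [255, [0, 0, 0], [0, 0, 0.025]]

```text
clock: 13.22
eef_pos: [553.9, -80.3, 83.5]
tcp_rot: [3.141, 0.002, 2.078]
contact_force: [-2.6, -6.8, 6.1]
opening: 0.138
```

```bash
python3 st.py
```

```text
13.22 turn 1.029 F [-2.6 -6.8  6.1] M [-0.97  0.32  0.21] op 11.8 pos [553.9 -80.3  83.5] q6 -0.651 effort6 -0.036
```

Request:
play_rows:
  rows:
    - [255, [0, 0, 0], [0, 0, 0.0125]]
    - [255, [0, 0, 0], [0, 0, 0.025]]

```text
clock: 13.38
eef_pos: [553.9, -80.3, 83.5]
tcp_rot: [3.141, 0.002, 2.053]
contact_force: [-2.9, -6.3, 6.4]
opening: 0.131
```

```bash
python3 st.py
```

```text
13.38 turn 1.054 F [-2.9 -6.3  6.4] M [-1.    0.39  0.19] op 11.2 pos [553.9 -80.3  83.5] q6 -0.626 effort6 -0.036
```

Request:
play_rows:
  rows:
    - [255, [0, 0, 0], [0, 0, 0.0125]]
    - [255, [0, 0, 0], [0, 0, 0.025]]

```text
clock: 13.55
eef_pos: [553.9, -80.3, 83.5]
tcp_rot: [3.141, 0.002, 2.028]
contact_force: [-1.5, -7.1, 5.9]
opening: 0.139
```

```bash
python3 st.py
```

```text
13.55 turn 1.0789 F [-1.5 -7.1  5.9] M [-1.04  0.41  0.22] op 11.9 pos [553.9 -80.3  83.5] q6 -0.601 effort6 -0.032
```

Request:
play_rows:
  rows:
    - [255, [0, 0, 0], [0, 0, 0.0125]]
    - [255, [0, 0, 0], [0, 0, 0.025]]

```text
clock: 13.72
eef_pos: [553.9, -80.3, 83.5]
tcp_rot: [3.141, 0.002, 2.003]
contact_force: [-2.4, -5.5, 6.1]
opening: 0.135
```

```bash
python3 st.py
```

```text
13.72 turn 1.104 F [-2.4 -5.5  6.1] M [-1.04  0.31  0.23] op 11.5 pos [553.9 -80.3  83.5] q6 -0.576 effort6 -0.041
```

Request:
play_rows:
  rows:
    - [255, [0, 0, 0], [0, 0, 0.0125]]
    - [255, [0, 0, 0], [0, 0, 0.025]]

```text
clock: 13.88
eef_pos: [553.9, -80.3, 83.5]
tcp_rot: [3.141, 0.002, 1.978]
contact_force: [-2.1, -5.7, 5.6]
opening: 0.137
```

```bash
python3 st.py
```

```text
13.88 turn 1.129 F [-2.1 -5.7  5.6] M [-1.01  0.36  0.18] op 11.6 pos [553.9 -80.3  83.5] q6 -0.551 effort6 -0.04
```

Request:
play_rows:
  rows:
    - [255, [0, 0, 0], [0, 0, 0.0125]]
    - [255, [0, 0, 0], [0, 0, 0.025]]

```text
clock: 14.05
eef_pos: [553.9, -80.3, 83.5]
tcp_rot: [3.141, 0.002, 1.953]
contact_force: [-2.4, -6.2, 5.8]
opening: 0.132
```

```bash
python3 st.py
```

```text
14.05 turn 1.154 F [-2.4 -6.2  5.8] M [-0.98  0.39  0.19] op 11.2 pos [553.9 -80.3  83.5] q6 -0.526 effort6 -0.03
```

Request:
play_rows:
  rows:
    - [255, [0, 0, 0], [0, 0, 0.0125]]
    - [255, [0, 0, 0], [0, 0, 0.025]]

```text
clock: 14.22
eef_pos: [553.9, -80.3, 83.5]
tcp_rot: [3.141, 0.002, 1.928]
contact_force: [-1.9, -6.5, 7.0]
opening: 0.135
```

```bash
python3 st.py
```

```text
14.22 turn 1.1789 F [-1.9 -6.5  7. ] M [-1.05  0.36  0.23] op 11.5 pos [553.9 -80.3  83.5] q6 -0.501 effort6 -0.038
```

Request:
play_rows:
  rows:
    - [255, [0, 0, 0], [0, 0, 0.0125]]
    - [255, [0, 0, 0], [0, 0, 0.025]]

```text
clock: 14.38
eef_pos: [553.9, -80.3, 83.5]
tcp_rot: [3.141, 0.002, 1.903]
contact_force: [-2.3, -6.4, 6.5]
opening: 0.13
```

```bash
python3 st.py
```

```text
14.38 turn 1.204 F [-2.3 -6.4  6.5] M [-0.93  0.4   0.15] op 11.1 pos [553.9 -80.3  83.5] q6 -0.476 effort6 -0.055
```

Request:
play_rows:
  rows:
    - [255, [0, 0, 0], [0, 0, 0.0125]]
    - [255, [0, 0, 0], [0, 0, 0.025]]

```text
clock: 14.55
eef_pos: [553.9, -80.3, 83.5]
tcp_rot: [3.141, 0.002, 1.878]
contact_force: [-3.4, -6.8, 6.0]
opening: 0.135
```

```bash
python3 st.py
```

```text
14.55 turn 1.2291 F [-3.4 -6.8  6. ] M [-0.99  0.36  0.13] op 11.5 pos [553.9 -80.3  83.5] q6 -0.451 effort6 -0.154
```

Request:
play_rows:
  rows:
    - [255, [0, 0, 0], [0, 0, 0.006]]
    - [255, [0, 0, 0], [0, 0, 0.012]]

```text
clock: 14.72
eef_pos: [553.9, -80.3, 83.5]
tcp_rot: [3.141, 0.002, 1.866]
contact_force: [-2.4, -6.4, 7.1]
opening: 0.138
```

```bash
python3 st.py
```

```text
14.72 turn 1.241 F [-2.4 -6.4  7.1] M [-1.03  0.37  0.  ] op 11.7 pos [553.9 -80.3  83.5] q6 -0.439 effort6 -0.093
```

Request:
play_rows:
  rows:
    - [255, [0, 0, 0], [0, 0, 0.006]]
    - [255, [0, 0, 0], [0, 0, 0.012]]

```text
clock: 14.88
eef_pos: [553.9, -80.3, 83.5]
tcp_rot: [3.141, 0.002, 1.854]
contact_force: [-2.0, -6.5, 6.5]
opening: 0.141
```

```bash
python3 st.py
```

```text
14.88 turn 1.253 F [-2.  -6.5  6.5] M [-1.03  0.38  0.06] op 12.0 pos [553.9 -80.3  83.5] q6 -0.427 effort6 -0.05
```

Request:
play_rows:
  rows:
    - [255, [0, 0, 0], [0, 0, 0.006]]
    - [255, [0, 0, 0], [0, 0, 0.012]]

```text
clock: 15.05
eef_pos: [553.9, -80.3, 83.5]
tcp_rot: [3.141, 0.002, 1.842]
contact_force: [-1.8, -5.7, 5.9]
opening: 0.137
```

```bash
python3 st.py
```

```text
15.05 turn 1.2646 F [-1.8 -5.7  5.9] M [-0.96  0.34  0.32] op 11.6 pos [553.9 -80.3  83.5] q6 -0.416 effort6 0.246
```

Request:
play_rows:
  rows:
    - [255, [0, 0, 0], [0, 0, 0.006]]
    - [255, [0, 0, 0], [0, 0, 0.012]]

```text
clock: 15.22
eef_pos: [553.9, -80.3, 83.5]
tcp_rot: [3.141, 0.002, 1.831]
contact_force: [-3.0, -5.7, 6.6]
opening: 0.136
```

```bash
python3 st.py
```

```text
15.22 turn 1.2759 F [-3.  -5.7  6.6] M [-1.02  0.35  0.68] op 11.6 pos [553.9 -80.3  83.5] q6 -0.404 effort6 0.558
```

The detent shows clearly: torque falls from 0.21 to 0.00 at 1.241, then rises to 0.68 N m at 1.276. It crosses the drag level at about 1.258, so I turn back there and check.

Request:
play_rows:
  rows:
    - [255, [0, 0, 0], [0, 0, -0.01]]
    - [255, [0, 0, 0], [0, 0, -0.02]]
    - [255, [0, 0, 0], [0, 0, -0.03]]
    - [255, [0, 0, 0], [0, 0, -0.024]]
    - [255, [0, 0, 0], [0, 0, -0.018]]

```text
clock: 15.63
eef_pos: [553.9, -80.3, 83.5]
tcp_rot: [3.141, 0.002, 1.848]
contact_force: [-2.7, -7.1, 6.3]
opening: 0.138
```

```bash
python3 st.py
```

```text
15.63 turn 1.2588 F [-2.7 -7.1  6.3] M [-0.99  0.37  0.19] op 11.7 pos [553.9 -80.3  83.5] q6 -0.422 effort6 0.073
```

Request:
play_rows:
  rows:
    - [255, [0, 0, 0], [0, 0, 0]]
    - [255, [0, 0, 0], [0, 0, 0]]

```text
clock: 15.8
eef_pos: [553.9, -80.3, 83.5]
tcp_rot: [3.141, 0.002, 1.849]
contact_force: [-2.9, -6.3, 5.9]
opening: 0.138
```

```bash
python3 st.py
```

```text
15.8 turn 1.2585 F [-2.9 -6.3  5.9] M [-1.    0.37  0.14] op 11.7 pos [553.9 -80.3  83.5] q6 -0.422 effort6 0.159
```

At 1.2585 the torque equals the plain drag, which is the middle of the notch. I let go and rise.

Request:
play_rows:
  rows:
    - [200, [0, 0, 0], [0, 0, 0]]
    - [150, [0, 0, 0], [0, 0, 0]]
    - [60, [0, 0, 0], [0, 0, 0]]
    - [60, [0, 0, 0], [0, 0, 0]]
    - [60, [0, 0, 0], [0, 0, 0]]
    - [60, [0, 0, -2], [0, 0, 0]]
    - [60, [0, 0, -4.5], [0, 0, 0]]
    - [60, [0, 0, -7], [0, 0, 0]]
    - [60, [0, 0, -7], [0, 0, 0]]
    - [60, [0, 0, -7], [0, 0, 0]]

```text
clock: 16.63
eef_pos: [554.5, -79.2, 153.8]
tcp_rot: [3.139, 0.001, 1.848]
contact_force: [0.2, 0.2, 0.3]
opening: 0.764
```

```bash
python3 st.py; python3 - <<'E'
from h import *
go([509.3,-30.5,145],2.323)
snap('scene','scene9')
z=np.load('pics/scene9.npz')['p'];cv2.imwrite('pics/s10z.png',cv2.resize(z[130:240,240:390,::-1],None,fx=5,fy=5,interpolation=cv2.INTER_CUBIC))
E
```

```text
16.63 turn 1.2591 F [0.2 0.2 0.3] M [-0.04 -0.05 -0.07] op 64.9 pos [554.5 -79.2 153.8] q6 -0.422 effort6 0.0
shift cm [ 5.92 -3.02  0.86] rot [ 0.002  0.002 -0.475] pos [554.5 -79.2 153.8] rot [3.139e+00 1.000e-03 1.848e+00] q [-0.14  0.34  1.85  0.    0.95 -0.42] t 16.63
```

View pics/s10z.png

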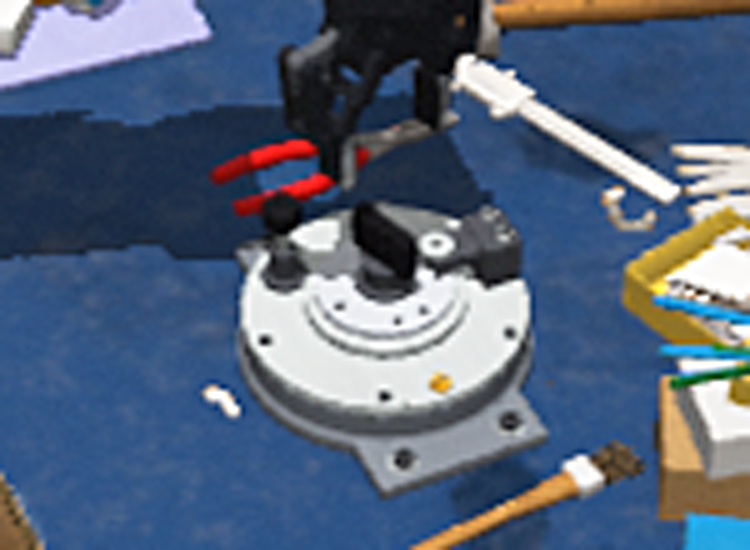

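The bar now lies turned in the scene view (crop 385,240), and the plunger head still stands up at (282,212). Back to the plunger.

Request:
play_rows:
  rows:
    - [60, [3, -1.5, 0.3], [0, 0, -0.12]]
    - [60, [5.9, -3, 0.8], [0, 0, -0.475]]
    - [60, [5.9, -3, 0.8], [0, 0, -0.475]]
    - [60, [5.9, -3, 0.8], [0, 0, -0.475]]
    - [60, [5.9, -3, 0.8], [0, 0, -0.475]]
    - [60, [5.9, -3, 0.8], [0, 0, -0.475]]
    - [60, [5.9, -3, 0.8], [0, 0, -0.475]]
    - [60, [5.9, -3, 0.8], [0, 0, -0.475]]

```text
clock: 17.35
eef_pos: [508.4, -30.8, 144.0]
tcp_rot: [-3.141, -0.0, 2.32]
contact_force: [-0.4, 0.1, 0.8]
opening: 0.76
```

```bash
python3 st.py; python3 - <<'E'
from h import *
go([509.5,-30.3,75],2.323)
E
```

```text
17.35 turn 0.7871 F [-0.4  0.1  0.8] M [ 0.02  0.01 -0.05] op 64.6 pos [508.4 -30.8 144. ] q6 -0.813 effort6 0.037
shift cm [-0.04  0.12  6.9 ] rot [-0.    -0.    -0.003] pos [508.4 -30.8 144. ] rot [-3.141 -0.     2.32 ] q [-0.06  0.28  1.96  0.    0.9  -0.81] t 17.35
```

Request:
play_rows:
  rows:
    - [60, [0, 0.1, 3], [0, 0, 0]]
    - [60, [0, 0.1, 5], [0, 0, 0]]
    - [60, [0, 0.1, 6.8], [0, 0, 0]]
    - [60, [0, 0.1, 6.8], [0, 0, 0]]
    - [60, [0, 0.1, 6.8], [0, 0, 0]]
    - [150, [0, 0.1, 6.8], [0, 0, 0]]
    - [200, [0, 0.1, 6.8], [0, 0, 0]]
    - [255, [0, 0.1, 6.8], [0, 0, 0]]
    - [255, [0, 0.1, 6.8], [0, 0, 0]]
    - [255, [0, 0.1, 6.8], [0, 0, 0]]
    - [255, [0, 0.1, 6.8], [0, 0, 0]]
  squeeze: 25

```text
clock: 18.27
eef_pos: [509.6, -30.2, 77.0]
tcp_rot: [3.141, 0.001, 2.323]
contact_force: [-0.7, -2.1, 2.1]
opening: 0.269
```

```bash
python3 st.py
```

```text
18.27 turn 0.7841 F [-0.7 -2.1  2.1] M [-0.51  0.06 -0.01] op 22.9 pos [509.6 -30.2  77. ] q6 -0.814 effort6 0.01
```

The head is gripped. I push down in small steps, watching the vertical force.

Request:
play_rows:
  rows:
    - [255, [0, 0, 0.07], [0, 0, 0]]
    - [255, [0, 0, 0.14], [0, 0, 0]]
    - [255, [0, 0, 0.2], [0, 0, 0]]
    - [255, [0, 0, 0.26], [0, 0, 0]]

```text
clock: 18.6
eef_pos: [509.5, -30.1, 73.8]
tcp_rot: [3.141, 0.001, 2.323]
contact_force: [1.4, -4.8, 1.6]
opening: 0.272
```

Request:
play_rows:
  rows:
    - [255, [0, 0, 0.05], [0, 0, 0]]
    - [255, [0, 0, 0.1], [0, 0, 0]]

```text
clock: 18.77
eef_pos: [509.5, -30.1, 72.8]
tcp_rot: [3.141, 0.001, 2.323]
contact_force: [0.8, -4.6, 2.6]
opening: 0.272
```

Request:
play_rows:
  rows:
    - [255, [0, 0, 0.05], [0, 0, 0]]
    - [255, [0, 0, 0.1], [0, 0, 0]]

```text
clock: 18.93
eef_pos: [509.6, -30.1, 71.8]
tcp_rot: [3.141, 0.001, 2.323]
contact_force: [1.1, -5.1, 1.6]
opening: 0.273
```

Request:
play_rows:
  rows:
    - [255, [0, 0, 0.05], [0, 0, 0]]
    - [255, [0, 0, 0.1], [0, 0, 0]]

```text
clock: 19.1
eef_pos: [509.5, -30.1, 70.8]
tcp_rot: [3.141, 0.001, 2.323]
contact_force: [0.8, -4.7, 2.4]
opening: 0.27
```

Request:
play_rows:
  rows:
    - [255, [0, 0, 0.05], [0, 0, 0]]
    - [255, [0, 0, 0.1], [0, 0, 0]]

```text
clock: 19.27
eef_pos: [509.5, -30.1, 69.8]
tcp_rot: [3.141, 0.001, 2.323]
contact_force: [1.2, -5.0, 2.2]
opening: 0.27
```

Request:
play_rows:
  rows:
    - [255, [0, 0, 0.05], [0, 0, 0]]
    - [255, [0, 0, 0.1], [0, 0, 0]]

```text
clock: 19.43
eef_pos: [509.5, -30.1, 68.8]
tcp_rot: [3.141, 0.001, 2.323]
contact_force: [1.3, -5.4, 2.7]
opening: 0.274
```

It passed plate level with no rise in force, so it is entering the notch.

Request:
play_rows:
  rows:
    - [255, [0, 0, 0.06], [0, 0, 0]]
    - [255, [0, 0, 0.12], [0, 0, 0]]
    - [255, [0, 0, 0.18], [0, 0, 0]]
    - [255, [0, 0, 0.24], [0, 0, 0]]

```text
clock: 19.77
eef_pos: [509.5, -30.1, 66.4]
tcp_rot: [3.141, 0.001, 2.323]
contact_force: [0.2, -5.5, 2.2]
opening: 0.273
```

Request:
play_rows:
  rows:
    - [255, [0, 0, 0.05], [0, 0, 0]]
    - [255, [0, 0, 0.1], [0, 0, 0]]

```text
clock: 19.93
eef_pos: [509.6, -30.1, 65.6]
tcp_rot: [3.141, 0.001, 2.323]
contact_force: [-1.1, -4.9, 12.1]
opening: 0.27
```

Request:
play_rows:
  rows:
    - [255, [0, 0, 0.05], [0, 0, 0]]
    - [255, [0, 0, 0.05], [0, 0, 0]]

```text
clock: 20.1
eef_pos: [509.7, -30.1, 65.6]
tcp_rot: [3.141, 0.001, 2.323]
contact_force: [-2.0, -5.4, 12.0]
opening: 0.271
```

The bottom stop is felt at z 65.6 (12 N), 11.4 mm below where I re-gripped, which matches fully home. I release, rise and check.

Request:
play_rows:
  rows:
    - [255, [0, 0, -0.03], [0, 0, 0]]
    - [150, [0, 0, -0.03], [0, 0, 0]]
    - [60, [0, 0, -0.03], [0, 0, 0]]
    - [60, [0, 0, -0.03], [0, 0, 0]]
    - [60, [0, 0, -0.03], [0, 0, 0]]
    - [60, [0, 0, -3], [0, 0, 0]]
    - [60, [0, 0, -6], [0, 0, 0]]
    - [60, [0, 0, -9], [0, 0, 0]]
    - [60, [0, 0, -12], [0, 0, 0]]
    - [60, [0, 0, -14], [0, 0, 0]]
    - [60, [0, 0, -14], [0, 0, 0]]
    - [60, [0, 0, -14], [0, 0, 0]]

```text
clock: 21.1
eef_pos: [509.8, -29.8, 205.8]
tcp_rot: [3.14, 0.001, 2.323]
contact_force: [0.3, -0.6, -0.3]
opening: 0.764
```

Request:
play_rows:
  rows:
    - [60, [3.5, 2, 0], [0, 0, 0]]
    - [60, [7, 4, 0], [0, 0, 0]]
    - [60, [10, 6, 0], [0, 0, 0]]
    - [60, [10, 6, 0], [0, 0, 0]]
    - [60, [10, 6, 0], [0, 0, 0]]

```text
clock: 21.52
eef_pos: [483.4, 85.6, 203.4]
tcp_rot: [-3.14, -0.002, 2.326]
contact_force: [0.5, 0.0, -0.5]
opening: 0.765
```

```bash
python3 st.py; python3 - <<'E'
from h import *
snap('scene','sceneA');snap('top','topA')
z=np.load('pics/sceneA.npz')['p'];cv2.imwrite('pics/sAz.png',cv2.resize(z[130:240,240:390,::-1],None,fx=5,fy=5,interpolation=cv2.INTER_CUBIC))
g=cv2.cvtColor(z,cv2.COLOR_RGB2GRAY);w=np.zeros_like(g,bool);w[160:200,288:345]=1
n,l,s,c=cv2.connectedComponentsWithStats(((g<45)&w).astype(np.uint8))
for k in range(1,n):
    if s[k,4]>10: print(s[k],c[k])
E
```

```text
21.52 turn 0.7809 F [ 0.5  0.  -0.5] M [-0.02  0.01 -0.03] op 65.0 pos [483.4  85.6 203.4] q6 -0.583 effort6 0.33
[290 171  10  15  70] [295.75714286 176.55714286]
[311 171  13  18 120] [316.75833333 178.88333333]
[331 181  13   6  25] [337.04 183.72]
```

View pics/sAz.png

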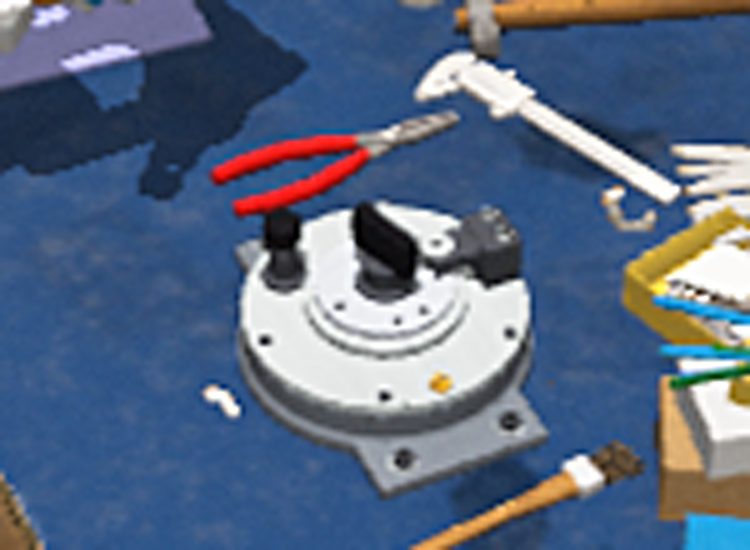

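View pics/topA.png

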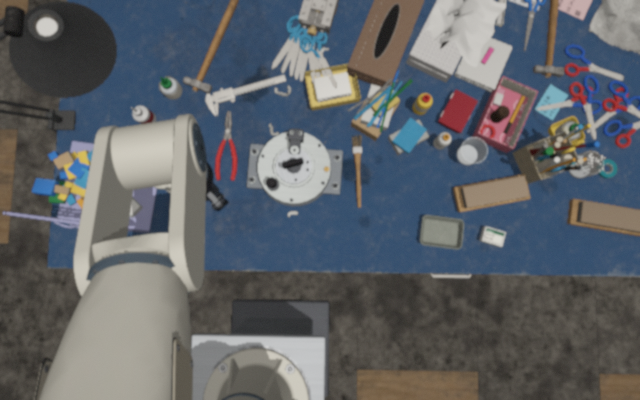

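The scene view shows the head at (295.8,176.6), against (296.0,176.1) at the start, so it is down again. The bar is turned. In the top view the pliers (227,150), brush (358,170) and tray (441,232) look unmoved. Handing in.

```bash
python3 -c "
from rig import r
print(r.sign_off())"
```

```text
the job is handed in; nothing more can be done
None
```

The jig is indexed to its next station and locked, and I handed the job in at about 22 s on the robot's clock; no verdict is reported.

- **Plunger up:** I pulled it to its upper stop, which I felt 12.2 mm above home. It stayed up by itself while I turned the bar.
- **Turning to the notch:** I turned the bar clockwise in small steps. The torque fell from about 0.2 to 0.0 N m at 1.24 rad, then rose to 0.68 N m at 1.276 rad. I turned back to 1.2585 rad, where the torque matched the plain drag, taking that as the middle of the notch, and let go.
- **Locking:** The plunger passed plate level with no rise in force (2–3 N). It stopped at the bottom at 12 N after 11.4 mm of travel. I had re-gripped it about 0.5 mm below its upper stop, so this fits fully home.

**Last checks:** In the scene view the plunger head is back within 1 pixel of where it started, and the bar is turned. Brush, pliers and tray look unmoved by eye; I did not measure them again. The gripper is clear, with contact force around zero.

**Disagreements:** The two camera views disagreed by 5–6 mm along their rays when I measured the head and the bar, so both grips sat about 1 mm off. That left a steady 5–7 N side force while gripping, with no visible effect.

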